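# Set the soldering bench's fume damper to the green mark

## Task

Before the torch is lit, set the fume extractor's damper to its green mark: press the orange-ended lever down to free it, swing it round to the green disc and find the notch there by feel, so that the lever springs fully back up and is locked by the green mark. The discs show the notches only roughly, so work gently and never force the lever, and leave the other things on the bench where they are.

Things in the scene. Friction and masses are not known exactly. Their poses are not given: they have to be found in the camera images.
- damper: Fixed grey drum, 144 mm across, flat top 63 mm above the bench, on a dark 170 mm square foot 8 mm thick. Origin: on the bench under the lever's pivot. Its x axis points from the pivot to a grey intake box (58 mm high, 130 mm wide) that sticks out behind to 143 mm from the pivot; the lever sweeps the opposite (-x) side.
- damper_hub (a point): Centre of the lever's pivot at the height of the lever's top face when up, 87 mm above the bench. The lever turns over the drum about the vertical axis through it. A black cap here is 38 mm across, its top 96 mm high while up.
- lever_cup (a point): Floor centre of the orange round cup at the lever's end, 115 mm from the pivot axis; floor 87 mm above the bench when up, lower as pressed. Open on top: 50 mm inside, 60 mm outside, wall 12 mm high over the floor. Free space below. Shut fingertips in the cup can press it down and push it round by its wall. The arm to it is black, 14 mm wide, 8 mm thick, top level with the cup floor.
- lever_pointer (a point): Point on the lever's centre line, 58 mm from the pivot axis, on the arm's underside: it comes over a disc when the lever points at it. A short white line on top of the arm is above it.
- mark_green_center (a point): Top centre of the green disc (wanted setting): 16 mm across, 2 mm thick, fixed on the drum's top 60 mm from the pivot axis. A yellow and a red disc mark other settings; colours swap places. Discs lie at lever turns 0.88, 1.48 and 2.08 rad. The true, unseen notch of each lies up to 0.20 rad to either side of its disc, the same shift for all three.
- damper_swing (a joint): Lever's turn about the pivot, rad, 0 to 2.35, counter-clockwise from above; starts shut at 0 to 0.10. Light friction (0.05 N m): stays where left. Up in a disc's notch it has about 0.03 rad of play each way, held by the notch's walls. Up in the shut position it turns at most to somewhere between 0.1 and 0.55.
- damper_press (a joint): How far the lever is pressed down, m: 0 up, 0.012 at the bottom stop. Spring: about 3 N net at the top, 7 N at the bottom. To leave a notch press it more than 0.007. Let go between notches it rises to about 0.0065 and rests on the locking ring, still easily pushed round (1 to 2 N); over a notch it springs up to 0 and stops against the notch's walls.

How it is judged (in metres and radians):
On the way:
1. the lever is pressed down and out of the shut position, free of the locking ring (value of joint damper_press above 0.005 m and value of joint damper_swing above 0.55 rad), for 0.05 s.
At the end, for the whole second after the job is handed in: the lever is released and still, its pointer spot within 17 mm (level distance) of the green disc's centre, and it has sprung up to within 1.5 mm of its top position, so it is locked in the green mark's notch (horizontal distance between lever_pointer and mark_green_center below 0.017 m and value of joint damper_press below 0.0015 m and velocity of joint damper_swing between -0.05 and 0.05 rad/s); the robot touches nothing.
It fails at once if the lever is forced: more than 30 N between the robot's fingers and the lever (contact force between the fingers and damper_press above 30 N).
It fails at once if another thing on the bench is moved by more than 25 mm (distance of any of brick, solder_pad, band, torch, flux_jar, pickle_dish, red_block, mallet from where it was at the start of the episode above 0.025 m).
It also fails if it takes over 48 s, if anything falls off the work surface, if the arm or the gripper's body presses on something with over 40 N, if the wrist force passes 120 N, or if a joint passes its speed limit or range.

## Robot

A 7-joint arm with a two-finger parallel gripper is mounted at the origin on the work surface. World frame = base frame: x ahead of the robot, y to its left, z up, the work surface at z = 0. Lengths are in m, angles in degrees, forces in N, time in s.
With the tool pointing down it reaches from about 0.4 to 0.85 m from the base axis. Payload 4.5 kg.
Tool frame: the origin (TCP) lies between the finger pads; the fingertips stand 14 mm ahead of it and the grasp point (between the pads) lies 5 mm behind it (manip.nose_length is the z of the fingertips in the tool frame, in m); z points along the fingers, y is the direction in which the jaws open and shut (so a half turn about z gives the same grasp; the last joint's range is limited). The gripper opens to 85 mm and grips with 20 to 120 N. Pads are 22 mm wide; open, the fingers measure 114 mm over their backs; the gripper's body (76 mm by 85 mm) begins 54 mm behind the grasp point. The pads swing forward as they close: fully open they stand 13 mm farther back than shut.
Start: joints at [-72.204, 39.483, -11.15, 89.685, 9.013, 51.709, -12.324], TCP at [0.171, 0.601, 0.214] pointing down, gripper open.
Joint ranges: [-172.22, 172.22], [-26.19, 119.32], [-84.43, 86.54], [7.71, 146.69], [-57.33, 237.33], [2.42, 119.75], [-152.13, 152.13]. Speed limits (degrees/s): [147.25, 147.25, 180, 180, 180, 180, 180].

## Interface

Orientations are given as a 3x3 rotation matrix whose columns are the frame's x, y, z axes.
In Python, from bench import sensors, camera, camera_info, manip gives the robot as it stands.
- The arm moves only by the shell command python3 -m crank 'ROWS'. ROWS is a JSON object of lists of equal length, an entry for each row: "jaw": the closure, from -1 (fully open) to 1 (shut); "translation": the shift along the tool's x, y, z in m, a list of three; "dr": the turn, a rotation vector about the tool's x, y, z in degrees, a list of three. A call has exactly 5 rows; each row is the pose to reach, as a shift and turn from the pose commanded when the call began, along the tool's axes at that moment; what a row does not reach only later rows make up. A row lasts 1/10 s, in which the tool goes at most 50 mm and 8.59 degrees, less where a joint would pass 70% of its speed; a pose out of reach is approached as far as the arm can. A call with a gripper value outside its range is refused whole. The fingers move at their own pace and stop on an object; the grip force is fixed at half the most. Time passes only in rows, so rows that repeat a pose let the fingers close, or fill a call up. It gives the time, the measured TCP pose, the force and the opening at its end, in the units of the state.
- sensors.read_state(): the state, without advancing time (a new reading comes with each control period).
- camera(name): name is "scene" or "top" or "wrist"; returns the picture (400x640x3 uint8, red, green, blue); there is no depth.
- camera_info(name): a dict with "mtx" (3x3 intrinsics, pixels), "k1" (the pictures are not rectified: a ray, as slopes to the right and down, at radius r is drawn at 1 + k1 r^2 times it, then the intrinsics apply), "world_from_camera" (4x4, takes a point from camera to world coordinates); the wrist camera has in their place "T_tool_cam" (4x4, takes a point from camera to tool coordinates, whose origin is the TCP and whose axes are the flange's). Camera axes: x right, y down, z forward; pixel columns grow to the right and rows downward; lengths in m; the calibration is good to about 2 mm. A picture is of the moment at which its call begins: read the wrist's pose just before it. camera_info takes no time and is no camera call.
- manip.sign_off(): hands the job in, once; it reports no verdict.
The state is a dict: "time": time; "joints": joint angles; "qvel": joint speeds; "joint_torque": joint torques, N m; "tcp_pos": TCP position; "eef_rot": TCP orientation; "ft_force": force on the tool from outside, world axes, zero at the start; "moment": the same for the moment, N m; "opening": finger opening in m.
Only numpy, scipy, OpenCV 4.12 (cv2) and the standard library are available. Lean on these libraries where they do the work, as an engineer would, in place of code of your own. Each camera call takes 0.05 s, during which the arm holds its last target.

## Working session

There is one attempt and no reset: what is moved stays moved. The work goes in short steps, Python scripts to look and compute and a shell command to move; the robot and the scene stay as the last step left them, time stands still between calls to the robot, and variables do not carry over. Pictures are saved under pics/ and viewed, and the job is handed in when it is done.

```bash
mkdir -p pics; ls; python3 - <<'E'
from bench import sensors,camera,camera_info,manip
import cv2
s=sensors.read_state();print(s)
for n in ["scene","top","wrist"]:
    cv2.imwrite(f"pics/{n}0.png",camera(n)[:,:,::-1])
    print(n,camera_info(n))
print(manip.nose_length)
E
```

```text
pics
{'time': 0.0, 'joints': array([-72.20285886,  39.53511853, -11.14518663,  89.7469207 ,
         9.0113985 ,  51.70929079, -12.32200992]), 'qvel': array([-0.00706102, -0.02865699, -0.03974948, -0.06994092,  0.04685418,
        0.03465839,  0.00270506]), 'joint_torque': array([-6.97696578e-04, -5.39596546e+01, -1.26626395e+00, -1.58550310e+01,
        9.20783408e-03,  9.32261464e-03, -5.74245846e-06]), 'tcp_pos': array([0.17066112, 0.60051583, 0.21345363]), 'eef_rot': array([[-9.61962719e-01,  2.73180453e-01, -4.09653071e-04],
       [ 2.73180736e-01,  9.61960913e-01, -1.86742994e-03],
       [-1.16075115e-04, -1.90830731e-03, -9.99998172e-01]]), 'ft_force': array([ 0.04111816,  0.19257139, -0.31033365]), 'moment': array([-0.02765323,  0.0701602 , -0.01771652]), 'opening': 0.0853198430213794}
scene {'mtx': array([[373.59675282,   0.        , 317.42364367],
       [  0.        , 373.59675282, 194.16280605],
       [  0.        ,   0.        ,   1.        ]]), 'k1': -0.006865522309911744, 'world_from_camera': array([[-0.38962099,  0.78719192, -0.47804223,  0.89930779],
       [ 0.92
[... 493 characters left out ...]
2,  0.05929758],
       [-0.02959949, -0.12011546, -0.99231857,  0.72238346],
       [ 0.        ,  0.        ,  0.        ,  1.        ]])}
wrist {'mtx': array([[344.02966715,   0.        , 323.3808896 ],
       [  0.        , 344.02966715, 200.14919018],
       [  0.        ,   0.        ,   1.        ]]), 'k1': -0.049972297747753254, 'T_tool_cam': array([[ 5.87542335e-04, -9.60461223e-01, -2.78413170e-01,
         7.16017644e-02],
       [ 9.99999535e-01,  7.77215311e-04, -5.70889324e-04,
        -1.73396558e-04],
       [ 7.64704037e-04, -2.78412705e-01,  9.60461233e-01,
        -1.60062105e-01],
       [ 0.00000000e+00,  0.00000000e+00,  0.00000000e+00,
         1.00000000e+00]])}
0.014
```

View pics/top0.png

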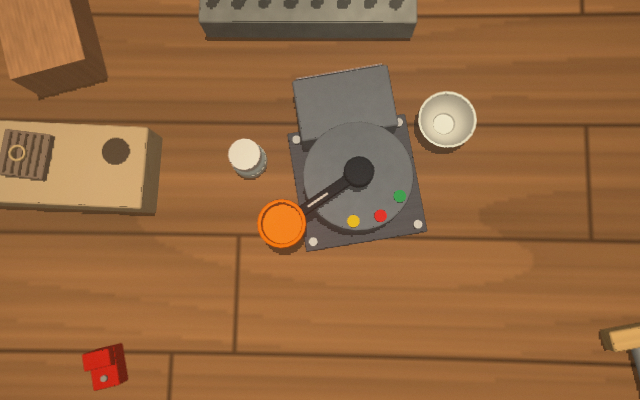

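View pics/scene0.png

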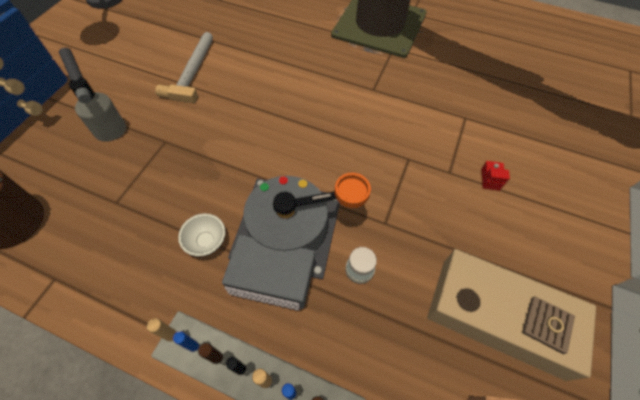

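View pics/wrist0.png

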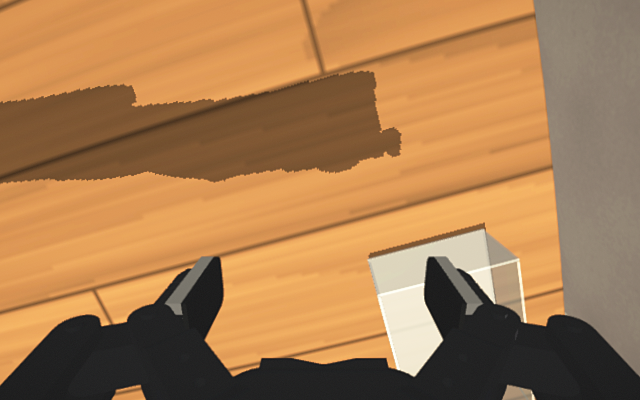

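```bash
cat > h.py <<'E'
import numpy as np,cv2
from bench import camera_info
def ray(n,uv,T=None):
    c=camera_info(n);p=np.array(uv,float);K=c["mtx"];d=(p-[K[0,2],K[1,2]])/[K[0,0],K[1,1]]
    u=d.copy()
    for _ in range(20): u=d/(1+c["k1"]*(u@u))
    if T is None:T=c["world_from_camera"]
    return T[:3,3],T[:3,:3]@np.array([u[0],u[1],1])
def at(n,uv,z,T=None):
    o,d=ray(n,uv,T);return o+d*(z-o[2])/d[2]
E
python3 - <<'E'
import cv2
i=cv2.imread("pics/top0.png")[110:270,240:440];cv2.imwrite("pics/topc.png",cv2.resize(i,None,fx=3.75,fy=3.75,interpolation=cv2.INTER_CUBIC))
i=cv2.imread("pics/scene0.png")[160:320,220:400];cv2.imwrite("pics/scc.png",cv2.resize(i,None,fx=3.75,fy=3.75,interpolation=cv2.INTER_CUBIC))
E
```

```text
(no output)
```

View pics/topc.png

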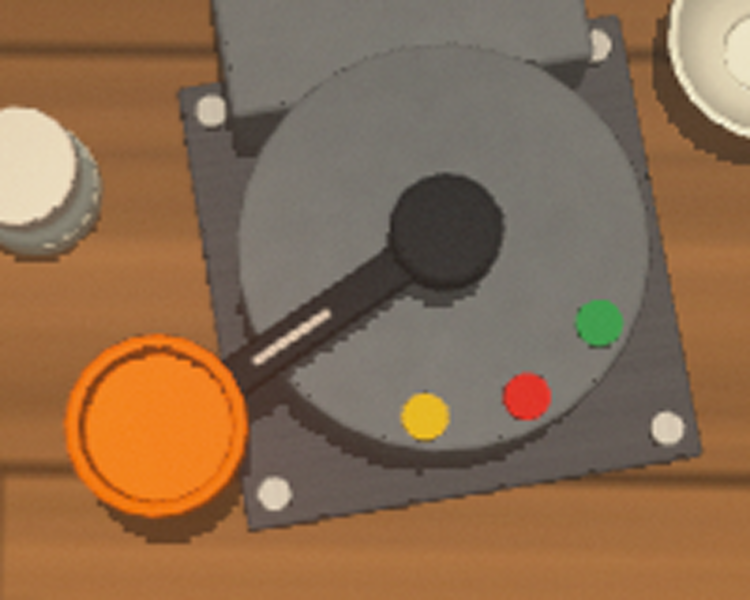

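View pics/scc.png

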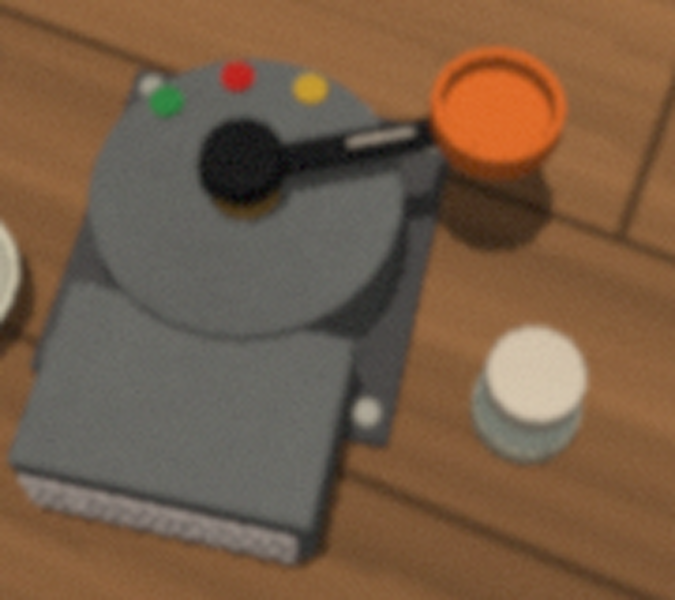

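```bash
python3 - <<'E'
from h import *
T=dict(cap=((446,230),.096),cup=((157,425),.099),green=((600,323),.065),red=((527,397),.065),yel=((425,417),.065),drum=((444,247),.063))
S=dict(cap=((241,160),.096),cup=((499,112),.099),green=((166,101),.065),red=((238,76),.065),yel=((311,88),.065))
for k,(p,z) in T.items(): print('T',k,at("top",(240+p[0]/3.75,110+p[1]/3.75),z).round(4))
for k,(p,z) in S.items(): print('S',k,at("scene",(220+p[0]/3.75,160+p[1]/3.75),z).round(4))
E
```

```text
T cap [0.6363 0.0308 0.096 ]
T cup [0.5706 0.124  0.099 ]
T green [ 0.6101 -0.0233  0.065 ]
T red [0.5844 0.0015 0.065 ]
T yel [0.577  0.0361 0.065 ]
T drum [0.6361 0.03   0.063 ]
S cap [0.6424 0.0317 0.096 ]
S cup [0.577  0.1259 0.099 ]
S green [ 0.6125 -0.0234  0.065 ]
S red [0.5865 0.0014 0.065 ]
S yel [0.5789 0.0358 0.065 ]
```

```bash
python3 -m crank '{"jaw":[1,1,1,1,1],"translation":[[-0.04,-0.027,0],[-0.08,-0.054,0],[-0.12,-0.081,0],[-0.16,-0.108,0],[-0.2,-0.135,0]],"dr":[[0,0,-4],[0,0,-8],[0,0,-12],[0,0,-15.9],[0,0,-15.9]]}'; python3 -c "
from bench import sensors
s=sensors.read_state();print(s['eef_rot'].round(3),s['joints'].round(0))"
```

```text
time: 0.65
tcp_pos: [0.3273, 0.415, 0.2142]
eef_rot: [[-1.0, -0.002, -0.0], [-0.002, 1.0, -0.0], [0.0, -0.0, -1.0]]
ft_force: [0.6, 0.6, -0.2]
opening: 0.0128
[[-1.    -0.002 -0.   ]
 [-0.002  1.    -0.   ]
 [ 0.    -0.    -1.   ]] [-46.  33. -18. 106.  14.  43.  19.]
```

```bash
python3 -m crank '{"jaw":[1,1,1,1,1],"translation":[[-0.03,-0.036,0.005],[-0.06,-0.072,0.01],[-0.09,-0.108,0.015],[-0.12,-0.144,0.02],[-0.15,-0.18,0.025]],"dr":[[0,0,0],[0,0,0],[0,0,0],[0,0,0],[0,0,0]]}'; python3 -m crank '{"jaw":[1,1,1,1,1],"translation":[[-0.032,-0.036,0.015],[-0.064,-0.072,0.03],[-0.096,-0.11,0.045],[-0.096,-0.11,0.055],[-0.096,-0.11,0.055]],"dr":[[0,0,0],[0,0,0],[0,0,0],[0,0,0],[0,0,0]]}'; python3 - <<'E'
from bench import *
import cv2
print(sensors.read_state()['tcp_pos'])
cv2.imwrite("pics/w1.png",camera("wrist")[:,:,::-1])
i=camera("top")[110:270,200:440,::-1];cv2.imwrite("pics/t1.png",cv2.resize(i,None,fx=3,fy=3,interpolation=cv2.INTER_CUBIC))
E
```

```text
time: 1.15
tcp_pos: [0.4774, 0.2351, 0.189]
eef_rot: [[-1.0, -0.001, -0.0], [-0.001, 1.0, -0.0], [0.0, -0.0, -1.0]]
ft_force: [1.0, -0.3, 0.7]
opening: 0.0002
time: 1.65
tcp_pos: [0.572, 0.1244, 0.1324]
eef_rot: [[-1.0, 0.003, -0.003], [0.003, 1.0, -0.002], [0.003, -0.002, -1.0]]
ft_force: [-0.7, 0.2, 0.1]
opening: 0.0002
[0.57195549 0.12438895 0.13235045]
```

View pics/w1.png

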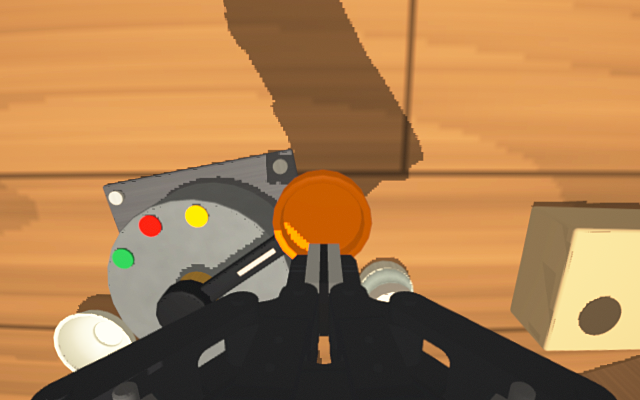

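View pics/t1.png

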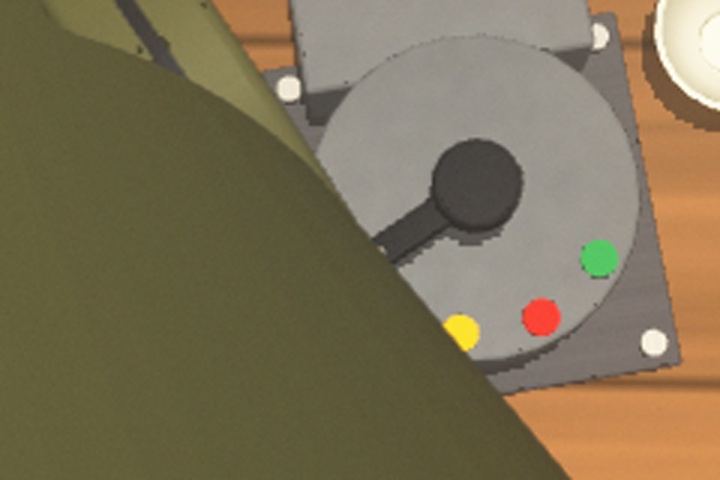

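```bash
python3 - <<'E'
from h import *
from bench import sensors
s=sensors.read_state();T=np.eye(4);T[:3,:3]=s['eef_rot'];T[:3,3]=s['tcp_pos'];T=T@camera_info("wrist")["T_tool_cam"]
for uv,z in [((322,217),.099),((184,301),.096),((123,258),.065),((196,216),.065),((150,226),.065)]: print(at("wrist",uv,z,T).round(4))
E
```

```text
[0.567  0.1275 0.099 ]
[0.6274 0.0359 0.096 ]
[ 0.6115 -0.0206  0.065 ]
[0.5782 0.0382 0.065 ]
[0.586  0.0038 0.065 ]
```

```bash
python3 -m crank '{"jaw":[1,1,1,1,1],"translation":[[0,0,0.01],[0,0,0.018],[0,0,0.024],[0,0,0.028],[0,0,0.03]],"dr":[[0,0,0],[0,0,0],[0,0,0],[0,0,0],[0,0,0]]}'; python3 -m crank '{"jaw":[1,1,1,1,1],"translation":[[0,0,0.002],[0,0,0.004],[0,0,0.006],[0,0,0.008],[0,0,0.009]],"dr":[[0,0,0],[0,0,0],[0,0,0],[0,0,0],[0,0,0]]}'
```

```text
time: 2.25
tcp_pos: [0.5722, 0.1271, 0.1038]
eef_rot: [[-1.0, -0.001, -0.001], [-0.001, 1.0, -0.0], [0.001, -0.0, -1.0]]
ft_force: [-0.4, 0.6, 0.4]
opening: -0.0002
time: 2.75
tcp_pos: [0.5724, 0.1269, 0.0951]
eef_rot: [[-1.0, -0.001, -0.0], [-0.001, 1.0, 0.0], [0.0, 0.0, -1.0]]
ft_force: [-0.9, 0.1, -0.1]
opening: 0.0003
```

```bash
python3 - <<'E'
from bench import *
import cv2
cv2.imwrite("pics/w2.png",camera("wrist")[:,:,::-1])
i=camera("scene")[140:300,220:460,::-1];cv2.imwrite("pics/s2.png",cv2.resize(i,None,fx=3,fy=3,interpolation=cv2.INTER_CUBIC))
E
```

```text
(no output)
```

View pics/w2.png

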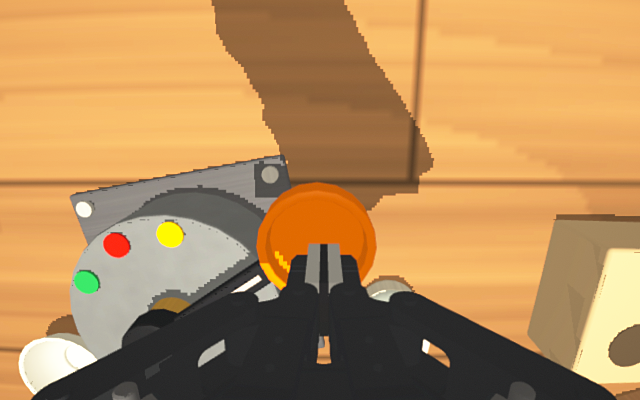

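View pics/s2.png

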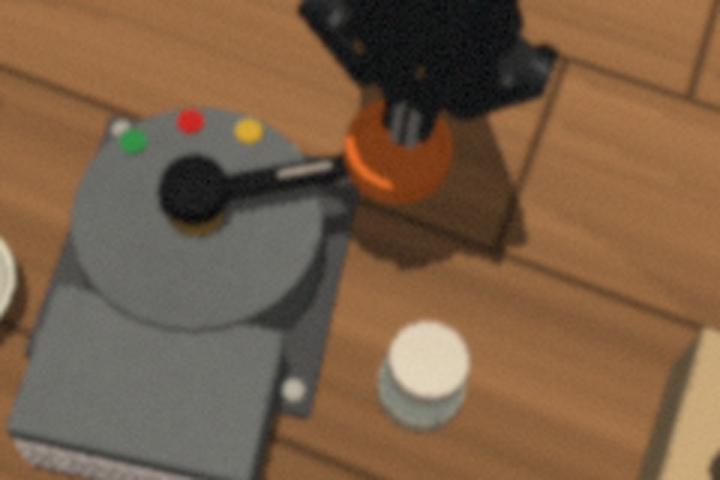

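```bash
python3 - <<'E'
from h import *
def pr(n,P):
    c=camera_info(n);p=np.linalg.inv(c["world_from_camera"])@np.r_[P,1];u=p[:2]/p[2];u=u*(1+c["k1"]*(u@u));return c["mtx"][:2,:2]@u+c["mtx"][:2,2]
for z in (.081,.087,.099,.110): print(z,((pr("scene",[.5724,.1269,z])-[220,140])*3).round(0))
E
```

```text
0.081 [400. 161.]
0.087 [402. 155.]
0.099 [404. 144.]
0.11 [406. 133.]
```

```bash
python3 -m crank '{"jaw":[1,1,1,1,1],"translation":[[0,0,0.001],[0,0,0.002],[0,0,0.003],[0,0,0.004],[0,0,0.004]],"dr":[[0,0,0],[0,0,0],[0,0,0],[0,0,0],[0,0,0]]}';
```

```text
time: 3.35
tcp_pos: [0.5724, 0.1269, 0.0911]
eef_rot: [[-1.0, -0.001, -0.0], [-0.001, 1.0, -0.0], [0.0, -0.0, -1.0]]
ft_force: [-0.6, -0.7, -0.2]
opening: -0.0004
```

```bash
python3 -m crank '{"jaw":[1,1,1,1,1],"translation":[[0,0,0.001],[0,0,0.002],[0,0,0.003],[0,0,0.004],[0,0,0.004]],"dr":[[0,0,0],[0,0,0],[0,0,0],[0,0,0],[0,0,0]]}';python3 - <<'E'
from bench import *
import cv2
i=camera("scene")[140:300,220:460,::-1];cv2.imwrite("pics/s3.png",cv2.resize(i,None,fx=3,fy=3,interpolation=cv2.INTER_CUBIC))
E
```

```text
time: 3.85
tcp_pos: [0.5724, 0.1269, 0.0871]
eef_rot: [[-1.0, -0.001, -0.0], [-0.001, 1.0, 0.0], [0.0, 0.0, -1.0]]
ft_force: [0.6, -0.8, -0.6]
opening: 0.0002
```

View pics/s3.png

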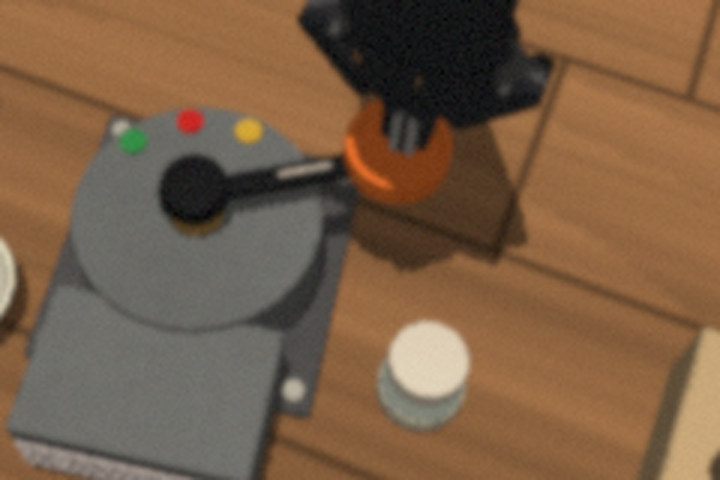

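```bash
python3 -m crank '{"jaw":[1,1,1,1,1],"translation":[[0,0,0.001],[0,0,0.002],[0,0,0.003],[0,0,0.004],[0,0,0.004]],"dr":[[0,0,0],[0,0,0],[0,0,0],[0,0,0],[0,0,0]]}'
```

```text
time: 4.4
tcp_pos: [0.5724, 0.1269, 0.0831]
eef_rot: [[-1.0, -0.001, -0.0], [-0.001, 1.0, -0.0], [0.0, -0.0, -1.0]]
ft_force: [1.1, 0.1, -0.7]
opening: 0.0001
```

```bash
python3 - <<'E'
from bench import *
import cv2,numpy as np
a=camera("scene")[:,:,::-1]; cv2.imwrite("pics/s4f.png",a)
cv2.imwrite("pics/w4.png",camera("wrist")[:,:,::-1])
i=cv2.resize(a[150:250,300:400],None,fx=6,fy=6,interpolation=cv2.INTER_CUBIC)
cv2.imwrite("pics/s4.png",i)
b=cv2.imread("pics/scene0.png")
for n,im in(("0",b),("4",a)):
    # cap dark blob centroid
    r=im[185:225,265:305].max(2)<60; y,x=np.nonzero(r);print(n,x.mean()+265,y.mean()+185,len(x))
E
```

```text
0 287.2773722627737 203.20620437956205 548
4 287.1920152091255 203.13878326996198 526
```

View pics/s4.png

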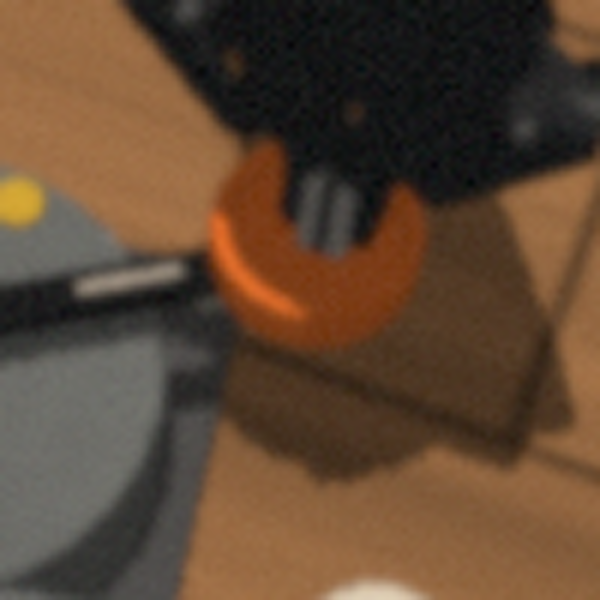

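View pics/w4.png

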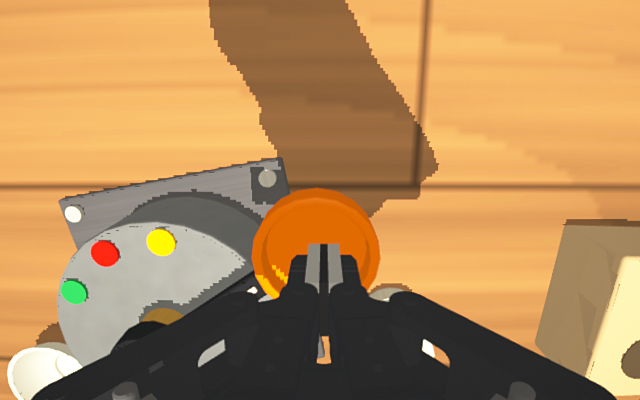

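```bash
python3 -m crank '{"jaw":[1,1,1,1,1],"translation":[[0,0,0.001],[0,0,0.002],[0,0,0.003],[0,0,0.004],[0,0,0.005]],"dr":[[0,0,0],[0,0,0],[0,0,0],[0,0,0],[0,0,0]]}'
```

```text
time: 5.0
tcp_pos: [0.5725, 0.1269, 0.0782]
eef_rot: [[-1.0, -0.001, -0.0], [-0.001, 1.0, 0.0], [0.0, 0.0, -1.0]]
ft_force: [-0.7, 0.1, -0.2]
opening: -0.0
```

```bash
python3 - <<'E'
from bench import *
import cv2,numpy as np
s=sensors.read_state();print(s['joint_torque'].round(2),s['moment'])
a=camera("scene")[:,:,::-1]
i=cv2.resize(a[150:250,300:400],None,fx=6,fy=6,interpolation=cv2.INTER_CUBIC)
cv2.imwrite("pics/s5.png",i)
E
```

```text
[ 3.000e-02 -5.446e+01 -2.580e+00 -1.024e+01 -0.000e+00  2.000e-02
  1.000e-02] [-0.00548272  0.04414466  0.01361743]
```

View pics/s5.png

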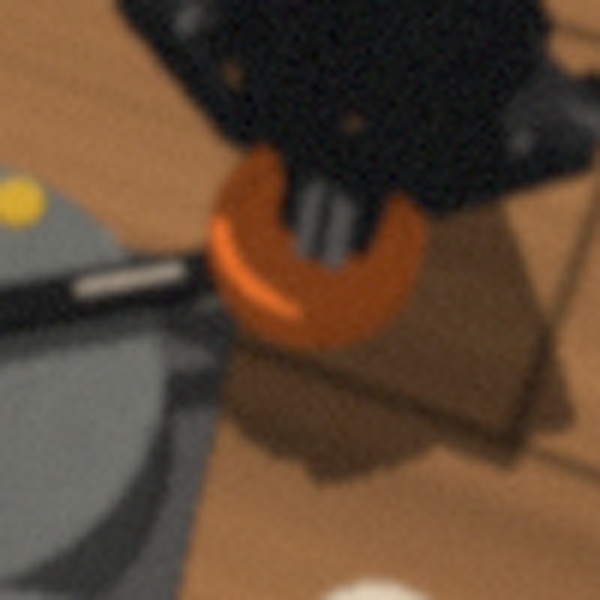

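```bash
python3 - <<'E'
from h import *
o,d=ray("scene",(355.8,194.7))
for x in (.5725,.578,.5835): 
    t=(x-o[0])/d[0];print((o+t*d).round(4))
o,d=ray("wrist",(323,244))
from bench import sensors
s=sensors.read_state();T=np.eye(4);T[:3,:3]=s['eef_rot'];T[:3,3]=s['tcp_pos'];T=T@camera_info("wrist")["T_tool_cam"]
for z in (.06,.07,.08,.09,.1,.11):print(at("wrist",(323,244),z,T)-s['tcp_pos'])
E
```

```text
[0.5725 0.1312 0.0801]
[0.578  0.1322 0.0892]
[0.5835 0.1331 0.0983]Traceback (most recent call last):
  File "<stdin>", line 5, in <module>
  File "h.py", line 7, in ray
    if T is None:T=c["world_from_camera"]
                   ~^^^^^^^^^^^^^^^^^^^^^
KeyError: 'world_from_camera'
```

```bash
python3 -m crank '{"jaw":[1,1,1,1,1],"translation":[[0,0,0.001],[0,0,0.002],[0,0,0.003],[0,0,0.004],[0,0,0.005]],"dr":[[0,0,0],[0,0,0],[0,0,0],[0,0,0],[0,0,0]]}'; python3 - <<'E'
from bench import *
import cv2,numpy as np
a=camera("scene")[:,:,::-1]
i=cv2.resize(a[150:250,300:400],None,fx=6,fy=6,interpolation=cv2.INTER_CUBIC)
cv2.imwrite("pics/s6.png",i)
E
```

```text
time: 5.55
tcp_pos: [0.5725, 0.1269, 0.0732]
eef_rot: [[-1.0, -0.001, 0.0], [-0.001, 1.0, 0.0], [-0.0, 0.0, -1.0]]
ft_force: [-0.4, -0.4, -0.7]
opening: 0.0001
```

View pics/s6.png

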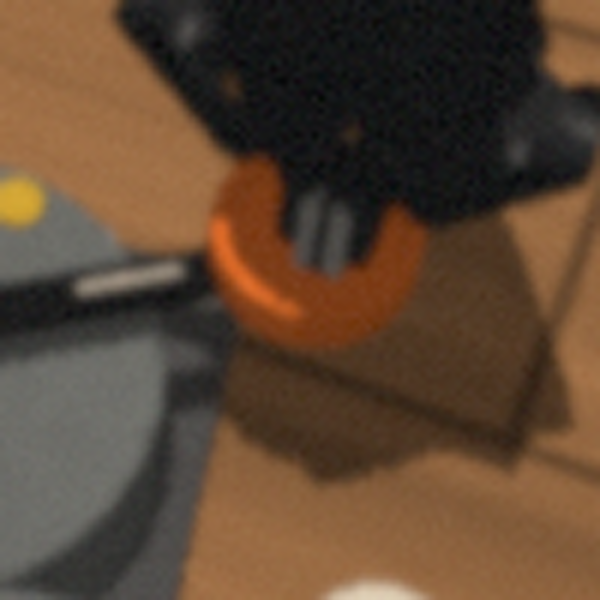

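```bash
python3 -m crank '{"jaw":[1,1,1,1,1],"translation":[[0,0,0.001],[0,0,0.002],[0,0,0.003],[0,0,0.004],[0,0,0.005]],"dr":[[0,0,0],[0,0,0],[0,0,0],[0,0,0],[0,0,0]]}'
```

```text
time: 6.1
tcp_pos: [0.5727, 0.1271, 0.0686]
eef_rot: [[-1.0, -0.001, 0.001], [-0.001, 1.0, 0.0], [-0.001, 0.0, -1.0]]
ft_force: [-0.7, -0.2, 3.8]
opening: -0.0003
```

```bash
python3 -m crank '{"jaw":[1,1,1,1,1],"translation":[[0,0,0.002],[0,0,0.004],[0,0,0.005],[0,0,0.006],[0,0,0.006]],"dr":[[0,0,0],[0,0,0],[0,0,0],[0,0,0],[0,0,0]]}'; python3 - <<'E'
from bench import *
import cv2,numpy as np
a=camera("scene")[:,:,::-1]
i=cv2.resize(a[150:250,270:390],None,fx=6,fy=6,interpolation=cv2.INTER_CUBIC)
cv2.imwrite("pics/s7.png",i)
E
```

```text
time: 6.6
tcp_pos: [0.5728, 0.1272, 0.0624]
eef_rot: [[-1.0, -0.001, 0.001], [-0.001, 1.0, 0.0], [-0.001, 0.0, -1.0]]
ft_force: [-0.1, -0.1, 5.2]
opening: 0.0
```

View pics/s7.png

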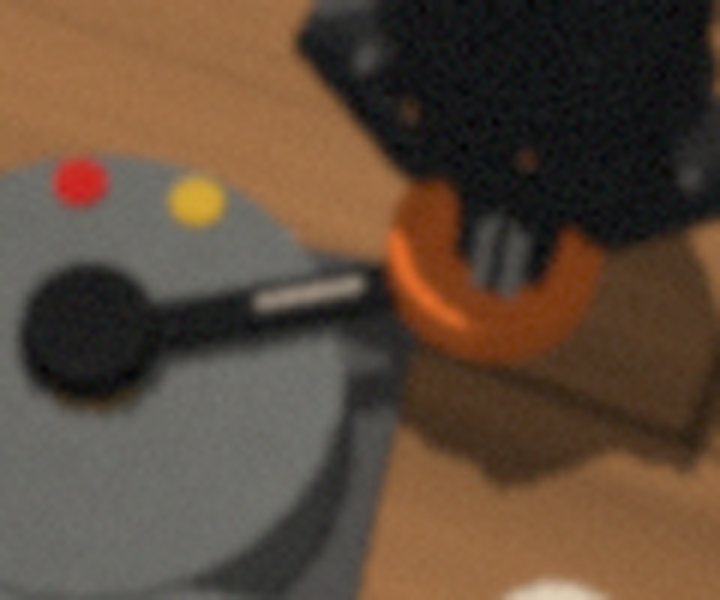

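```bash
cat > wp.py <<'E'
import numpy as np,sys
h=np.array([.638,.031]);r=.115
def p(a): a=np.radians(a); return h+r*np.array([np.cos(a),np.sin(a)])
def wp(a0,st,n=5,start=None):
    s=p(a0) if start is None else np.array(start)
    return [[round(-(p(a0+st*k)-s)[0],4),round((p(a0+st*k)-s)[1],4)] for k in range(1,n+1)]
E
python3 -c "
from wp import *
print(wp(124.5,4,5,[.5728,.1271]))
for k in range(1,6): print(124.5+20*k,wp(124.5+20*k,4))"
python3 -m crank '{"jaw":[1,1,1,1,1],"translation":[[0,0,0.001],[0,0,0.002],[0,0,0.0025],[0,0,0.003],[0,0,0.003]],"dr":[[0,0,0],[0,0,0],[0,0,0],[0,0,0],[0,0,0]]}'
```

```text
[[np.float64(0.0064), np.float64(-0.0061)], [np.float64(0.0125), np.float64(-0.0113)], [np.float64(0.0182), np.float64(-0.0169)], [np.float64(0.0235), np.float64(-0.023)], [np.float64(0.0284), np.float64(-0.0293)]]
144.5 [[np.float64(0.0044), np.float64(-0.0067)], [np.float64(0.0084), np.float64(-0.0137)], [np.float64(0.0118), np.float64(-0.0209)], [np.float64(0.0148), np.float64(-0.0284)], [np.float64(0.0172), np.float64(-0.036)]]
164.5 [[np.float64(0.0019), np.float64(-0.0078)], [np.float64(0.0032), np.float64(-0.0157)], [np.float64(0.004), np.float64(-0.0237)], [np.float64(0.0042), np.float64(-0.0317)], [np.float64(0.0038), np.float64(-0.0398)]]
184.5 [[np.float64(-0.0009), np.float64(-0.008)], [np.float64(-0.0024), np.float64(-0.0159)], [np.float64(-0.0044), np.float64(-0.0236)], [np.float64(-0.0069), np.float64(-0.0313)], [np.float64(-0.01), np.float64(-0.0387)]]
204.5 [[np.float64(-0.0036), np.float64(-0.0072)], [np.float64(-0.0077), np.float64(-0.0141)], [np.float64(-0.0122), np.float64(-0.0207)], [np.float64(-0.0172), np.float64(-0.027)], [np.float64(-0.0226), np.float64(-0.0329)]]
224.5 [[np.float64(-0.0058), np.float64(-0.0055)], [np.float64(-0.012), np.float64(-0.0106)], [np.float64(-0.0186), np.float64(-0.0153)], [np.float64(-0.0254), np.float64(-0.0195)], [np.float64(-0.0325), np.float64(-0.0232)]]
time: 7.15
tcp_pos: [0.5728, 0.1273, 0.0596]
eef_rot: [[-1.0, -0.001, 0.001], [-0.001, 1.0, 0.001], [-0.001, 0.001, -1.0]]
ft_force: [-0.2, 0.6, 6.9]
opening: 0.0002
```

```bash
python3 -m crank '{"jaw":[1,1,1,1,1],"translation":[[0.0064,-0.006,0],[0.0125,-0.0113,0],[0.018,-0.017,0],[0.0235,-0.023,0],[0.0284,-0.0293,0]],"dr":[[0,0,0],[0,0,0],[0,0,0],[0,0,0],[0,0,0]]}'
```

```text
time: 7.65
tcp_pos: [0.5448, 0.0983, 0.0598]
eef_rot: [[-1.0, -0.002, 0.002], [-0.002, 1.0, 0.002], [-0.002, 0.002, -1.0]]
ft_force: [-0.4, 1.1, 6.2]
opening: -0.0001
```

```bash
python3 -m crank '{"jaw":[1,1,1,1,1],"translation":[[0.0044,-0.0067,0],[0.0084,-0.0137,0],[0.0118,-0.021,0],[0.0148,-0.0284,0],[0.0172,-0.036,0]],"dr":[[0,0,0],[0,0,0],[0,0,0],[0,0,0],[0,0,0]]}'; python3 - <<'E'
from bench import *
import cv2
i=camera("scene")[130:250,230:390,::-1];cv2.imwrite("pics/s8.png",cv2.resize(i,None,fx=5,fy=5,interpolation=cv2.INTER_CUBIC))
E
```

```text
time: 8.15
tcp_pos: [0.5275, 0.062, 0.0597]
eef_rot: [[-1.0, -0.001, 0.002], [-0.001, 1.0, 0.001], [-0.002, 0.001, -1.0]]
ft_force: [0.2, 0.7, 6.2]
opening: -0.0
```

View pics/s8.png

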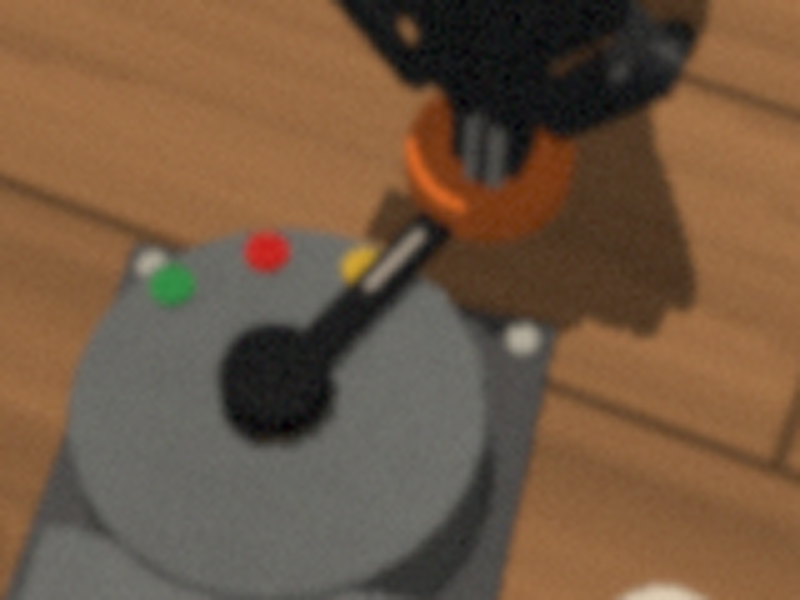

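```bash
python3 -m crank '{"jaw":[1,1,1,1,1],"translation":[[0.0019,-0.0078,0],[0.0032,-0.0157,0],[0.004,-0.0237,0],[0.0042,-0.0317,0],[0.0038,-0.0398,0]],"dr":[[0,0,0],[0,0,0],[0,0,0],[0,0,0],[0,0,0]]}';  python3 -m crank '{"jaw":[1,1,1,1,1],"translation":[[-0.0009,-0.008,0],[-0.0024,-0.0159,0],[-0.0044,-0.0236,0],[-0.0069,-0.0313,0],[-0.01,-0.0387,0]],"dr":[[0,0,0],[0,0,0],[0,0,0],[0,0,0],[0,0,0]]}'
```

```text
time: 8.7
tcp_pos: [0.5236, 0.022, 0.0596]
eef_rot: [[-1.0, -0.001, 0.001], [-0.001, 1.0, 0.001], [-0.001, 0.001, -1.0]]
ft_force: [-0.6, 0.8, 6.1]
opening: -0.0003
time: 9.2
tcp_pos: [0.5336, -0.017, 0.0596]
eef_rot: [[-1.0, -0.001, 0.001], [-0.001, 1.0, 0.0], [-0.001, 0.0, -1.0]]
ft_force: [0.2, -0.0, 6.1]
opening: 0.0003
```

```bash
python3 -m crank '{"jaw":[1,1,1,1,1],"translation":[[-0.0036,-0.0072,0],[-0.0077,-0.0141,0],[-0.0122,-0.0207,0],[-0.0172,-0.027,0],[-0.0226,-0.0329,0]],"dr":[[0,0,0],[0,0,0],[0,0,0],[0,0,0],[0,0,0]]}'; python3 - <<'E'
from bench import *
import cv2
i=camera("top")[120:280,280:480,::-1];cv2.imwrite("pics/t9.png",cv2.resize(i,None,fx=3.75,fy=3.75,interpolation=cv2.INTER_CUBIC))
i=camera("scene")[130:250,200:360,::-1];cv2.imwrite("pics/s9.png",cv2.resize(i,None,fx=5,fy=5,interpolation=cv2.INTER_CUBIC))
E
```

```text
time: 9.7
tcp_pos: [0.5563, -0.05, 0.0596]
eef_rot: [[-1.0, -0.001, 0.001], [-0.001, 1.0, 0.0], [-0.001, 0.0, -1.0]]
ft_force: [0.4, 1.3, 6.4]
opening: 0.0004
```

View pics/s9.png

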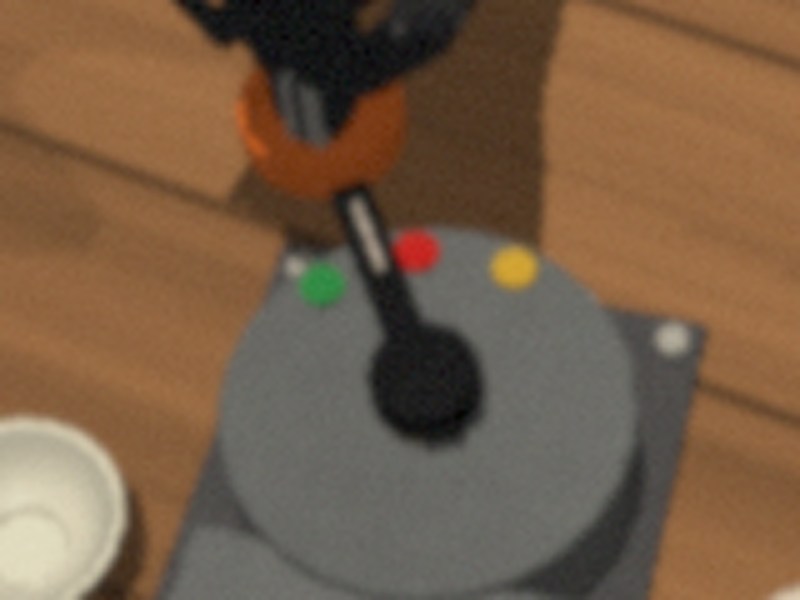

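View pics/t9.png

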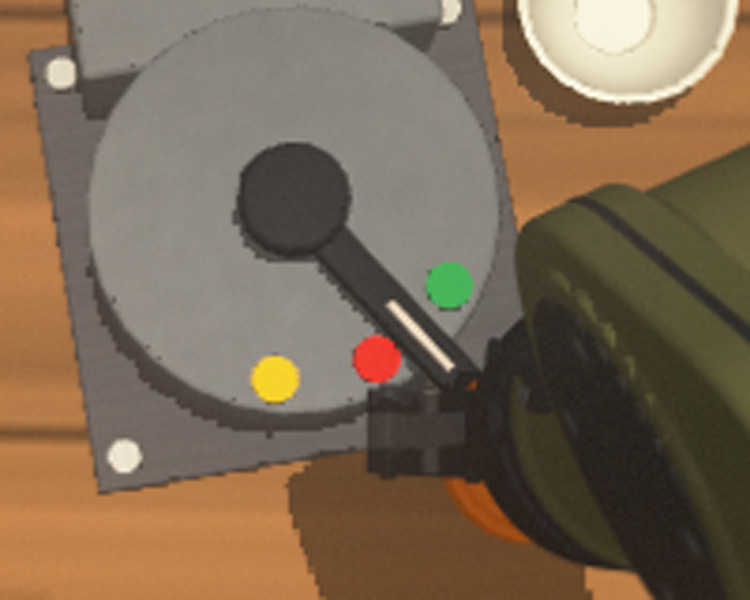

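```bash
python3 - <<'E'
from h import *
a=at("top",(392,209.3),.077);b=at("top",(358.7,172.8),.086);d=a-b;ang=np.degrees(np.arctan2(d[1],d[0]))%360;print(a,b,ang,np.radians(ang-124.7))
from wp import *
print(wp(224.5,3)); print(wp(224.5,1.5))
E
```

```text
[ 0.59181507 -0.01174255  0.077     ] [0.63618488 0.03065986 0.086     ] 223.7011469606922 1.727895977714856
[[np.float64(-0.0043), np.float64(-0.0042)], [np.float64(-0.0089), np.float64(-0.0081)], [np.float64(-0.0136), np.float64(-0.0118)], [np.float64(-0.0186), np.float64(-0.0153)], [np.float64(-0.0237), np.float64(-0.0185)]]
[[np.float64(-0.0021), np.float64(-0.0021)], [np.float64(-0.0043), np.float64(-0.0042)], [np.float64(-0.0066), np.float64(-0.0062)], [np.float64(-0.0089), np.float64(-0.0081)], [np.float64(-0.0112), np.float64(-0.01)]]
```

```bash
python3 -m crank '{"jaw":[1,1,1,1,1],"translation":[[0,0,-0.002],[0,0,-0.004],[0,0,-0.006],[0,0,-0.006],[0,0,-0.006]],"dr":[[0,0,0],[0,0,0],[0,0,0],[0,0,0],[0,0,0]]}'; python3 -m crank '{"jaw":[1,1,1,1,1],"translation":[[-0.0021,-0.0021,0],[-0.0043,-0.0042,0],[-0.0066,-0.0062,0],[-0.0089,-0.008,0],[-0.0112,-0.01,0]],"dr":[[0,0,0],[0,0,0],[0,0,0],[0,0,0],[0,0,0]]}'
```

```text
time: 10.3
tcp_pos: [0.5555, -0.0498, 0.0649]
eef_rot: [[-1.0, -0.001, -0.001], [-0.001, 1.0, 0.0], [0.001, 0.0, -1.0]]
ft_force: [-0.6, -0.5, 0.1]
opening: -0.0002
time: 10.8
tcp_pos: [0.5668, -0.0595, 0.0651]
eef_rot: [[-1.0, -0.001, -0.001], [-0.001, 1.0, 0.001], [0.001, 0.001, -1.0]]
ft_force: [-1.1, 1.6, -0.0]
opening: -0.0001
```

```bash
python3 -c "
from wp import *
for a in (231.8,235.8,239.8,243.8,247.8): print(a,np.array(wp(a,.8)).tolist())"
python3 -m crank '{"jaw":[1,1,1,1,1],"translation":[[-0.0013,-0.001,0],[-0.0026,-0.002,0],[-0.0039,-0.0029,0],[-0.0052,-0.0038,0],[-0.0065,-0.0047,0]],"dr":[[0,0,0],[0,0,0],[0,0,0],[0,0,0],[0,0,0]]}'
```

```text
231.8 [[-0.0013, -0.001], [-0.0026, -0.002], [-0.0038, -0.0029], [-0.0052, -0.0038], [-0.0065, -0.0047]]
235.8 [[-0.0013, -0.0009], [-0.0027, -0.0018], [-0.004, -0.0026], [-0.0054, -0.0035], [-0.0068, -0.0043]]
239.8 [[-0.0014, -0.0008], [-0.0028, -0.0016], [-0.0042, -0.0023], [-0.0056, -0.0031], [-0.0071, -0.0038]]
243.8 [[-0.0014, -0.0007], [-0.0029, -0.0014], [-0.0044, -0.002], [-0.0058, -0.0027], [-0.0073, -0.0033]]
247.8 [[-0.0015, -0.0006], [-0.003, -0.0012], [-0.0045, -0.0017], [-0.006, -0.0023], [-0.0075, -0.0028]]
time: 11.3
tcp_pos: [0.5737, -0.0642, 0.0653]
eef_rot: [[-1.0, -0.001, 0.0], [-0.001, 1.0, 0.0], [-0.0, 0.0, -1.0]]
ft_force: [-0.5, 1.9, -1.0]
opening: 0.0001
```

```bash
python3 -m crank '{"jaw":[1,1,1,1,1],"translation":[[-0.0013,-0.0009,0],[-0.0027,-0.0018,0],[-0.004,-0.0026,0],[-0.0054,-0.0035,0],[-0.0068,-0.0043,0]],"dr":[[0,0,0],[0,0,0],[0,0,0],[0,0,0],[0,0,0]]}'
```

```text
time: 11.8
tcp_pos: [0.5807, -0.0688, 0.0654]
eef_rot: [[-1.0, -0.001, 0.0], [-0.001, 1.0, 0.0], [-0.0, 0.0, -1.0]]
ft_force: [-0.1, 2.6, 0.9]
opening: 0.0003
```

```bash
python3 -m crank '{"jaw":[1,1,1,1,1],"translation":[[-0.0007,-0.0004,0],[-0.0014,-0.0008,0],[-0.0021,-0.0012,0],[-0.0028,-0.0016,0],[-0.0035,-0.002,0]],"dr":[[0,0,0],[0,0,0],[0,0,0],[0,0,0],[0,0,0]]}'
```

```text
time: 12.3
tcp_pos: [0.5841, -0.0709, 0.0655]
eef_rot: [[-1.0, -0.001, 0.0], [-0.001, 1.0, -0.0], [-0.0, -0.0, -1.0]]
ft_force: [0.2, 0.4, 4.0]
opening: 0.0001
```

```bash
python3 -m crank '{"jaw":[1,1,1,1,1],"translation":[[0,0,-0.002],[0,0,-0.004],[0,0,-0.006],[0,0,-0.008],[0,0,-0.008]],"dr":[[0,0,0],[0,0,0],[0,0,0],[0,0,0],[0,0,0]]}'; python3 - <<'E'
from bench import *
import cv2
i=camera("top")[120:280,280:480,::-1];cv2.imwrite("pics/t10.png",cv2.resize(i,None,fx=3.75,fy=3.75,interpolation=cv2.INTER_CUBIC))
i=camera("scene")[130:250,200:360,::-1];cv2.imwrite("pics/s10.png",cv2.resize(i,None,fx=5,fy=5,interpolation=cv2.INTER_CUBIC))
E
```

```text
time: 12.8
tcp_pos: [0.5833, -0.0713, 0.0731]
eef_rot: [[-1.0, -0.0, -0.001], [-0.0, 1.0, -0.0], [0.001, -0.0, -1.0]]
ft_force: [-0.4, 0.5, 0.1]
opening: 0.0003
```

View pics/s10.png

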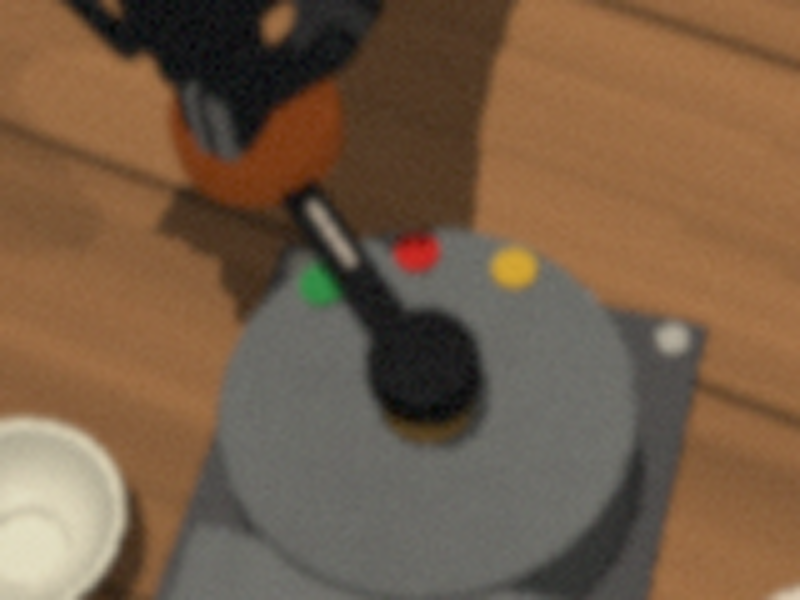

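View pics/t10.png

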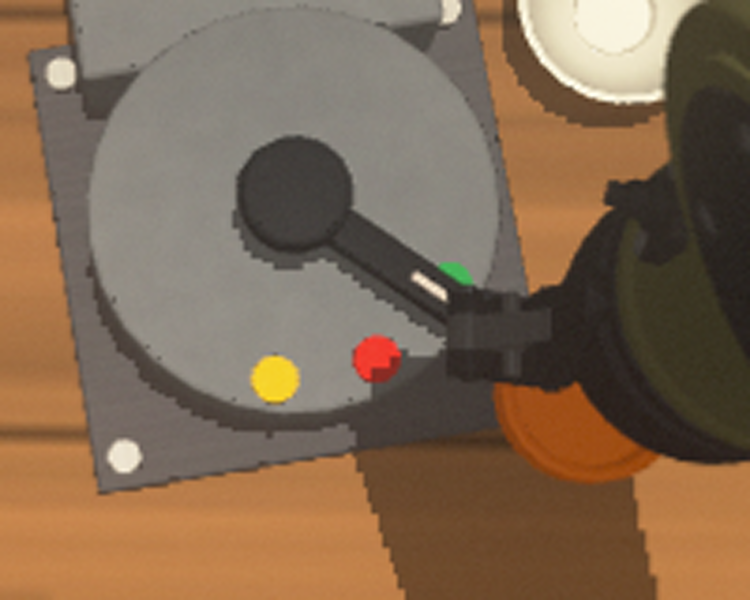

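```bash
python3 -m crank '{"jaw":[1,1,1,1,1],"translation":[[0.002,0.001,-0.004],[0.003,0.002,-0.02],[0.003,0.002,-0.05],[0.003,0.002,-0.09],[0.003,0.002,-0.11]],"dr":[[0,0,0],[0,0,0],[0,0,0],[0,0,0],[0,0,0]]}'; python3 -m crank '{"jaw":[1,1,1,1,1],"translation":[[0.04,-0.03,0],[0.08,-0.06,0],[0.12,-0.09,0],[0.12,-0.09,0],[0.12,-0.09,0]],"dr":[[0,0,0],[0,0,0],[0,0,0],[0,0,0],[0,0,0]]}'; python3 - <<'E'
from bench import *
import cv2
for n in("top","scene"):
    a=camera(n)[:,:,::-1];cv2.imwrite(f"pics/{n}11f.png",a)
i=cv2.imread("pics/top11f.png")[120:280,280:480];cv2.imwrite("pics/t11.png",cv2.resize(i,None,fx=3.75,fy=3.75,interpolation=cv2.INTER_CUBIC))
E
```

```text
time: 13.4
tcp_pos: [0.582, -0.0685, 0.1864]
eef_rot: [[-1.0, -0.001, 0.004], [-0.001, 1.0, 0.0], [-0.004, 0.0, -1.0]]
ft_force: [0.5, 0.3, 0.4]
opening: 0.0
time: 13.9
tcp_pos: [0.4599, -0.1599, 0.1836]
eef_rot: [[-1.0, 0.002, -0.0], [0.002, 1.0, -0.0], [0.0, -0.0, -1.0]]
ft_force: [0.2, 0.1, 1.3]
opening: -0.0004
```

View pics/t11.png

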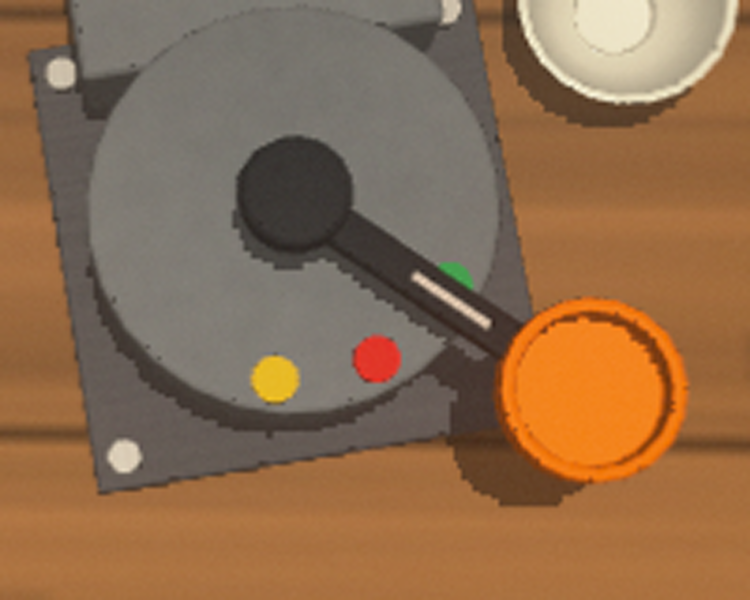

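View pics/scene11f.png

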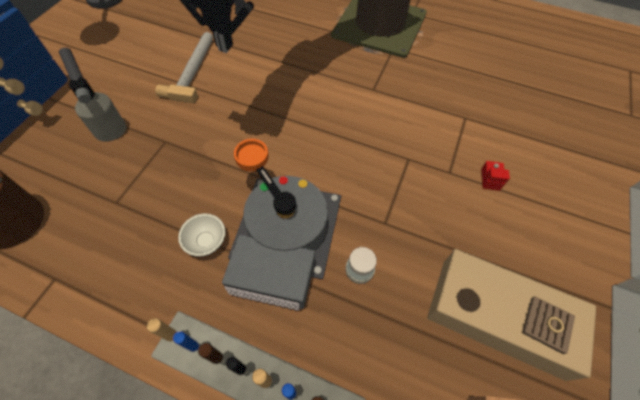

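```bash
python3 - <<'E'
from h import *
f=lambda x,y:(280+x/3.75,120+y/3.75)
g=at("top",f(449,286),.065)
c=at("top",f(295,193),.096);u=at("top",f(592,390),.099);d=(u-c)[:2];print(np.hypot(*d));a=np.degrees(np.arctan2(d[1],d[0]))%360;print(a)
pt=np.array([.6363,.0308])+.058*d/np.hypot(*d);print(pt,g,np.hypot(*(pt-g[:2])))
b=cv2.imread("pics/scene11f.png")
for n,im in(("0",cv2.imread("pics/scene0.png")),("11",b)):
    y,x=np.nonzero(im[190:225,270:300].max(2)<60);print(n,np.percentile(y,[2,98])+190)
E
```

```text
0.11446159080845383
236.3160086587579
[ 0.60413251 -0.01746233] [ 0.60991243 -0.02291179  0.065     ] 0.007943812023345258
0 [193. 213.]
11 [190.92 214.  ]
```

```bash
python3 -c "
from bench import manip
print(manip.sign_off())"
```

```text
the job is handed in; nothing more can be done
None
```

The damper lever is locked in the green mark's notch, and I handed the job in at about 14 s. The hand-in gives no verdict, so this rests on my own checks.

**What I did:** I pressed the lever down about 10 mm with shut fingertips in the cup and swung it past yellow and red. I then eased off and pushed gently by the cup wall until the lever sprang up at a turn of about 1.95 rad. That is about 0.13 rad before the green disc, within the stated range. Then I lifted clear.

**Last checks:**
- **Lever position:** the pointer is about 8 mm from the green disc's centre; the limit is 17 mm.
- **Sprung up:** the cap and cup look to be back at full height in the pictures. I judged this by eye and from the cup's measured reach, to no better than a few mm.
- **Forces:** the highest reading I saw was about 7 N, at the ends of moves.
- **Other things on the bench:** they look unmoved in the final picture, and the robot was touching nothing.

**What disagreed:** the shut fingertips touched the cup floor with the TCP at about 70 mm, where the stated nose length gives 101 mm. I went down in small steps by force and picture instead of trusting that figure. The wrist camera's positions were also 2–4 mm off the other cameras for most points, and about 10 mm off at the partly hidden cap.

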